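# Hang the dipper pail on the utensil rail

## Robot

A 6-joint arm with a two-finger parallel gripper is mounted at the origin on the work surface. World frame = base frame: x ahead of the robot, y to its left, z up, the work surface at z = 0. Lengths are in m, angles in rad, forces in N, time in s.
With the tool pointing down it reaches from about 0.35 to 0.8 m from the base axis. Payload 7.3 kg.
Tool frame: the origin (TCP) lies between the finger pads; the fingertips stand 11 mm ahead of it and the grasp point (between the pads) lies 8 mm behind it; z points along the fingers, y is the direction in which the jaws open and shut (so a half turn about z gives the same grasp; the last joint's range is limited). The gripper opens to 85 mm and grips with 20 to 120 N. Pads are 22 mm wide; open, the fingers measure 114 mm over their backs; the gripper's body (76 mm by 85 mm) begins 54 mm behind the grasp point. The pads swing forward as they close: fully open they stand 13 mm farther back than shut.
Start: joints at [0.967, 0.342, 1.524, -0, 1.275, -0.146], TCP at [0.232, 0.471, 0.242] pointing down, gripper open.
Joint ranges: [-2.53, 2.53], [-0.77, 2.02], [0.04, 2.7], [-1, 4.14], [0.28, 2.66], [-3.11, 3.11]. Speed limits (rad/s): [2.57, 2.57, 3.14, 3.14, 3.14, 3.14].

## Interface

Orientations are given as a unit quaternion [w, x, y, z].
In Python, from station import manip, cams gives the robot as it stands. The module is installed in compiled form; this text tells all that it offers.
- The arm moves only by the tool step_arm, never from a script. Its argument "motion" is a list of rows, each a list of 4 numbers: the shift along the tool's x, y, z in cm, then the turn about the tool's z in degrees. A call has 1 to 20 rows; each row is the pose to reach, as a shift and turn from the pose commanded when the call began, along the tool's axes at that moment; what a row does not reach only later rows make up. A row lasts 1/10 s, in which the tool goes at most 50 mm and 8.59 degrees, less where a joint would pass 70% of its speed; a pose out of reach is approached as far as the arm can. A call with a gripper value outside its range is refused whole. "hand" is the finger opening in cm, from 0 to 8.54, set as the call begins (left out, the last holds). The fingers move at their own pace and stop on an object; "grip_force" is the grip in N (left out, the last holds). Time passes only in rows, so rows that repeat a pose let the fingers close. It gives the time, the measured TCP pose, the force and the opening at its end, in the units of the state.
- manip.sense(): the state, without advancing time (a new reading comes with each control period).
- cams.snapshot(name): name is "scene" or "top" or "wrist"; returns (picture, depth): 480x640x3 uint8, red, green, blue; 480x640 float32, m along the optical axis (not along the pixel's ray), 0 where there is no reading.
- cams.get_calibration(name): a dict with "mtx" (3x3 intrinsics, pixels), "R" (3x3) and "t" (3): a world point X has camera coordinates R X + t. Camera axes: x right, y down, z forward; pixel columns grow to the right and rows downward; lengths in m; the calibration is good to about 2 mm. A picture is of the moment at which its call begins: read the wrist's pose just before it. get_calibration takes no time and is no camera call; for the wrist camera it gives the pose at the moment of the call.
- manip.finish_job(): hands the job in, once; it reports no verdict.
The state is a dict: "time_s": time; "joints": joint angles; "qd": joint speeds; "tau": joint torques, N m; "eef_pos": TCP position; "tool_rot": TCP orientation; "wrist_force": force on the tool from outside, world axes, zero at the start; "wrist_torque": the same for the moment, N m; "finger_gap": finger opening in m.
Only numpy, scipy, OpenCV 4.12 (cv2) and the standard library are available. Lean on these libraries where they do the work, as an engineer would, in place of code of your own. Each camera call takes 0.05 s, during which the arm holds its last target.

## Task

Take the steel S-hook out of its holder, hook its upper curl over the rail a few centimetres to the right of the stop collar (right as the robot sees it) and press it gently down until it is fully home on the bar. Keeping it pressed lightly on the bar, slide it left until it comes up gently against the collar, and let go so that it hangs by itself. Then hang the little pail by its bail from the lower curl, upright and clear of the table with the hook still up against the collar, without jolting the rail or disturbing the jars and the mug.

Things in the scene. Friction and masses are not known exactly. Their poses are not given: they have to be found in the camera images.
- rail: Fixed steel utensil rail. Origin on the table under the middle of the bar; x square to the bar, away from the robot; y along the bar to the robot's left; z up. Posts 16 mm thick at y = +-220 mm, tops at z = 300 mm, with adjustable clamp blocks (30 mm) that carry the bar. Feet: flat plates 8 mm thick at the posts, x = -40 to 80 mm. Rigid; keep forces on it well under 20 N.
- rail_mid (a point): Nominal point, rail frame (0, 0, 250 mm), fixed to the posts, NOT to the bar. The level round bar (12 mm diameter) runs along the rail's y straight above its origin, but its centre may be up to 12 mm higher or lower than this point, and that is not measured: find it by touch or sight. It does not give.
- rail_stop (a point): Nominal point, rail frame (0, 45, 250 mm), fixed to the posts. The stop collar, a dark steel ring on the bar (28 mm diameter, 16 mm long along the bar), has its centre anywhere up to 30 mm to the left or right of this point along the bar; not measured: find it by touch or sight. It is clamped and does not give.
- hook: S-hook of 8 mm round steel, black plastic finger tab on top, 110 g, 176 mm tall. The S lies in its x-z plane, z up. Origin on the straight shank, midway between the curl centres (x 0, z +45 and -45 mm; centreline radius 18). Shank runs from the upper curl's -x side to the lower curl's +x side, 24 deg off upright. Starts upright in the holder's slot. Hung, it can swing and turn.
- hook_tab (a point): On the finger tab, hook frame (0, 0, 93 mm). Tab: 22 mm along the hook's x, 10 mm thick along y, z = 67 (top of the curl's metal) to 109 mm. Pinch it from above across the thickness; fingertips should stay above z = 69 so that they clear bar and collar. Axes as the hook's.
- hook_upper (a point): Top of the inside of the upper curl, hook frame (0, 0, 59 mm); the bar's top lies here when fully home. Inner radius 14 mm. The curl's tip comes down on the +x side and ends at x = 21 mm (wire centre), lowest metal at z = 35 mm; the mouth is between tip and shank, open downward. Axes as the hook's.
- hook_lower (a point): Bottom of the inside of the lower curl, hook frame (0, 0, -59 mm), where the bail's underside rests. Inner radius 14 mm. The tip rises on the -x side and ends at x = -21 mm (wire centre), topmost metal at z = -35 mm; the mouth is between tip and shank, open upward. Axes as the hook's.
- holder: Fixed white plastic block 90 x 60 x 125 mm with a slot open at the top, 54 mm along x, 10 mm along y, 115 mm deep, in which the hook stands up to its upper curl, only the curl's top and the tab out. Origin at the centre of its underside.
- pail: Small open steel dipper pail, 0.14 to 0.28 kg, 55 mm tall, 80 mm across the rim, 66 mm across the bottom, with a rigid upright wire bail of 7 mm round wire and one straight black side handle. Origin at the centre of the underside, z up; the handle points to its -x; the bail arches across in its y-z plane, rising from the rim at y = +-40 mm to a flat-peaked top at z = 112 mm (wire centre; 105 mm at y = +-30 mm).
- pail_bail (a point): Top of the bail on the wire's centreline (pail frame 0, 0, 112 mm). The wire runs along the pail's y here.
- pail_handle (a point): Grip point of the side handle (pail frame -80, 0, 46 mm): a bar along x from x = -38 to -100 mm, 12 mm wide (y), 18 mm tall (z = 37 to 55 mm), to be pinched across its width from above.
- jar_a: Closed jam jar, 66 mm across, 100 mm tall, bystander. Origin under its centre.
- jar_b: A second such jar, bystander. Origin under its centre.
- mug: White mug, 76 mm across, 90 mm tall, handle toward its +y, bystander. Origin under its centre.
Things that resemble listed ones, but are neither listed nor needed, are in the scene too. Leave any red look-alike of the pail alone.

How it is judged:
By the outcome, as a careful person would: the job done as asked, in the order asked, and still so for the second after the job is handed in, with the robot touching nothing.
It also fails if it takes over 72 s, if anything falls off the work surface, if the arm or the gripper's body presses on something with over 40 N, if the wrist force passes 120 N, or if a joint passes its speed limit or range.

## Working session

There is one attempt and no reset: what is moved stays moved. The work goes in short steps, Python scripts to look and compute and a tool call to move; the robot and the scene stay as the last step left them, time stands still between calls to the robot, and variables do not carry over. Pictures are saved under pics/ and viewed, and the job is handed in when it is done.

Besides the shell and the picture viewer there is one more tool, called after ">>>" as name([rows], argument=value, ...), one row to a line, values as JSON. step_arm: Moves the arm, as the interface text tells. Its arguments: {"type":"object","properties":{"motion":{"type":"array","items":{"type":"array","items":{"type":"number"}}},"hand":{"type":"number"},"grip_force":{"type":"number"}},"required":["motion"]}

```bash
mkdir -p pics; ls; cat > h.py <<'E'
import numpy as np,cv2
from station import manip,cams
def snap(n,f):
    c=cams.get_calibration(n); im,d=cams.snapshot(n)
    cv2.imwrite('pics/'+f+'.png',cv2.cvtColor(im,cv2.COLOR_RGB2BGR)); np.savez('pics/'+f+'.npz',im=im,d=d,mtx=c['mtx'],R=c['R'],t=c['t'])
    return im,d,c
def load(f):
    z=np.load('pics/'+f+'.npz'); return z['im'],z['d'],z
def pts(d,c):
    K=np.array(c['mtx']);v,u=np.mgrid[:480,:640]
    P=np.stack([(u-K[0,2])/K[0,0]*d,(v-K[1,2])/K[1,1]*d,d],-1)
    return (P-np.array(c['t']))@np.array(c['R'])
def ray(c,u,v):
    K=np.array(c['mtx']);R=np.array(c['R']);t=np.array(c['t'])
    return -R.T@t, R.T@np.array([(u-K[0,2])/K[0,0],(v-K[1,2])/K[1,1],1.])
def onplane(c,u,v,z):
    o,r=ray(c,u,v); return o+r*(z-o[2])/r[2]
def proj(c,X):
    p=np.array(c['mtx'])@(np.array(c['R'])@np.array(X)+np.array(c['t'])); return p[:2]/p[2]
E
python3 - <<'E'
from h import *
s=manip.sense(); print({k:np.round(v,3) for k,v in s.items()})
for n in['scene','top','wrist']:
    im,d,c=snap(n,n+'0'); print(n,np.round(-np.array(c['R']).T@c['t'],3),np.round(c['R'],2).tolist(),np.array(c['mtx'])[0],(d>0).mean())
E
```

```text
pics
{'time_s': np.float64(0.0), 'joints': array([ 0.967,  0.343,  1.525,  0.   ,  1.275, -0.146]), 'qd': array([-0.001, -0.   , -0.001, -0.001, -0.   , -0.   ]), 'tau': array([-2.000e-03, -4.337e+01, -2.460e+01, -0.000e+00,  8.000e-03,
       -0.000e+00]), 'eef_pos': array([0.232, 0.471, 0.242]), 'tool_rot': array([-0.   ,  0.227,  0.974, -0.001]), 'wrist_force': array([ 0.528, -0.238, -0.634]), 'wrist_torque': array([-0.051,  0.02 ,  0.029]), 'finger_gap': np.float64(0.085)}
scene [ 0.989 -0.525  0.983] [[0.8, 0.59, -0.01], [0.47, -0.64, -0.61], [-0.37, 0.49, -0.79]] [580.78762509   0.         316.33045785] 0.9960481770833334
top [ 0.533 -0.02   0.991] [[0.02, -1.0, 0.0], [-1.0, -0.02, -0.09], [0.09, 0.0, -1.0]] [482.93917954   0.         320.78917965] 0.99591796875
wrist [0.159 0.505 0.374] [[0.44, 0.9, -0.0], [0.85, -0.42, 0.31], [0.28, -0.14, -0.95]] [340.83543091   0.         323.62907311] 0.996201171875
```

View pics/scene0.png

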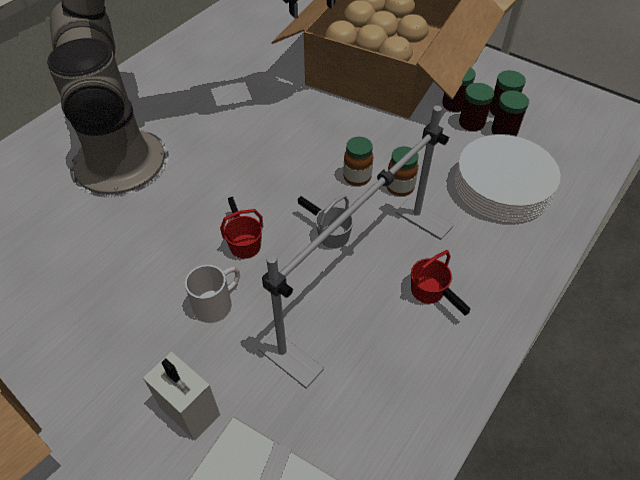

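View pics/top0.png

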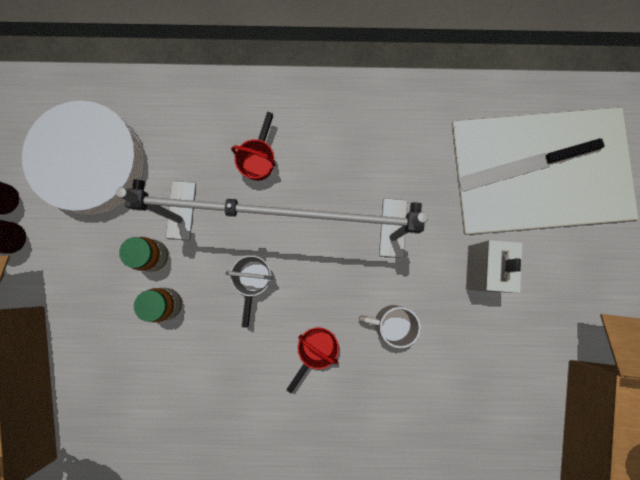

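View pics/wrist0.png

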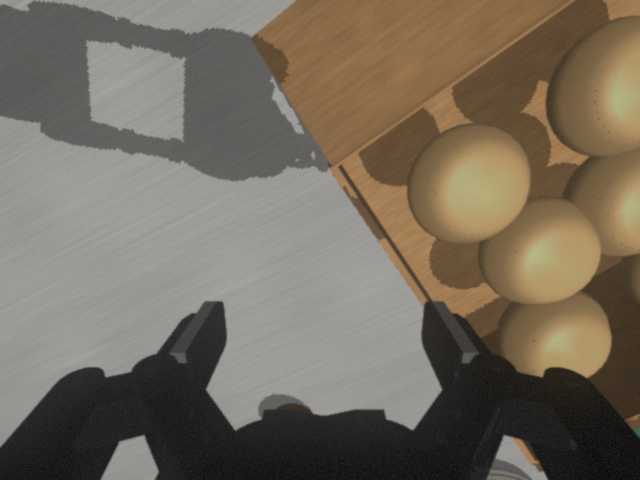

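Scene view: hook tab in the holder at (172,372). Steel pail at (335,222); red look-alikes at (242,233) and (431,278), and the mug at (210,290). Collar at (387,177). Top view: tab (512,265), steel pail (252,277), collar (231,207), reds (318,348) and (254,160). I choose the steel pail with the black handle and the tab in the white holder.

```bash
python3 - <<'E'
from h import *
im,d,c=load('top0'); P=pts(d,c)
ims,ds,cs=load('scene0'); Q=pts(ds,cs)
a=cv2.resize(im[215:315,440:560],None,fx=5,fy=5,interpolation=2); b=cv2.resize(ims[345:445,130:230],None,fx=5,fy=5,interpolation=2)
cv2.imwrite('pics/c1.png',cv2.cvtColor(np.hstack([a[:500],b])[:,:],cv2.COLOR_RGB2BGR)[:, :])
a=cv2.resize(im[245:335,200:300],None,fx=4,fy=4,interpolation=2); b=cv2.resize(ims[180:270,290:390],None,fx=4,fy=4,interpolation=2)
cv2.imwrite('pics/c2.png',cv2.cvtColor(np.hstack([a,b]),cv2.COLOR_RGB2BGR))
for n,(u,v) in dict(tab=(512,265),hold=(495,250),coll=(231,207),b1=(180,204),b2=(300,211),b3=(380,217),bail=(252,273),hand=(247,312),post1=(126,193),post2=(422,219),jara=(135,252),jarb=(152,305),mug=(400,327)).items(): print(n,np.round(P[v,u],3))
for n,(u,v) in dict(tab=(171,366),coll=(387,177),b1=(410,155),b2=(350,207)).items(): print('s',n,np.round(Q[v,u],3))
# bar points by depth per column
L=[]
for u in range(150,405):
    col=P[190:235,u]; m=(col[:,2]>.22)&(col[:,2]<.29)
    if m.sum()>2: k=np.argmax(np.where(m,col[:,2],0)); L.append([col[m][:,1].mean(),col[m][:,0].mean(),col[m][:,2].max(),m.sum()])
L=np.array(L); print(np.round(L[::12],4).tolist())
# collar in scene: dark pixels above z>.22
for nm,I,PP in(('top',im,P),('scene',ims,Q)):
    m=(I.max(-1)<90)&(PP[...,2]>.22)&(PP[...,2]<.32)
    n,l,st,ce=cv2.connectedComponentsWithStats(m.astype(np.uint8))
    for i in range(1,n):
        if st[i,4]>25: print(nm,st[i],ce[i],np.round(PP[l==i].mean(0),4),np.round(PP[l==i].min(0),4),np.round(PP[l==i].max(0),4))
E
```

```text
tab [ 0.574 -0.343  0.174]
hold [ 0.603 -0.333  0.123]
coll [0.653 0.121 0.25 ]
b1 [0.657 0.202 0.244]
b2 [0.65  0.015 0.241]
b3 [ 0.642 -0.111  0.242]
bail [0.557 0.121 0.   ]
hand [0.481 0.121 0.051]
post1 [0.663 0.267 0.295]
post2 [ 0.632 -0.165  0.299]
jara [0.59  0.324 0.1  ]
jarb [0.493 0.289 0.097]
mug [ 0.453 -0.182  0.002]
s tab [ 0.582 -0.348  0.187]
s coll [0.662 0.116 0.25 ]
s b1 [0.663 0.193 0.245]
s b2 [0.646 0.026 0.244]
[[0.2503, 0.6621, 0.2436, 8.0], [0.2313, 0.6608, 0.244, 8.0], [0.2125, 0.6596, 0.2443, 8.0], [0.1938, 0.6584, 0.2437, 8.0], [0.1746, 0.657, 0.2449, 8.0], [0.1557, 0.6558, 0.2447, 8.0], [0.1371, 0.6547, 0.2458, 8.0], [0.1172, 0.6525, 0.2508, 18.0], [0.0994, 0.6522, 0.2444, 8.0], [0.0803, 0.6508, 0.2446, 8.0], [0.0615, 0.6496, 0.2442, 8.0], [0.0427, 0.648, 0.246, 7.0], [0.0238, 0.647, 0.246, 8.0], [0.005, 0.6459, 0.2442, 8.0], [-0.0138, 0.6447, 0.2428, 8.0], [-0.0326, 0.6434, 0.245, 8.0], [-0.0514, 0.6422, 0.2435, 8.0], [-0.0702, 0.6409, 0.2433, 8.0], [-0.089, 0.6396, 0.2457, 8.0], [-0.1079, 0.6385, 0.2436, 8.0], [-0.1266, 0.6372, 0.2442, 8.0], [-0.1454,
[... 204 characters left out ...]
26 0.1223 0.2467] [0.6409 0.1133 0.2292] [0.6674 0.1325 0.2542]
top [402 203  22  30 409] [413.7408313  219.36185819] [ 0.6381 -0.1616  0.2526] [ 0.6196 -0.1763  0.2259] [ 0.6659 -0.1458  0.299 ]
scene [  48    0   77  118 6250] [84.9552  61.08176] [-0.0015  0.011   0.276 ] [-0.2263 -0.0943  0.22  ] [0.1054 0.1904 0.3199]
scene [283   0  15  19 160] [292.53125   7.26875] [0.217  0.42   0.2727] [0.2026 0.4002 0.244 ] [0.2266 0.4304 0.2975]
scene [327   0   8   9  60] [330.48333333   3.36666667] [0.2582 0.5095 0.2543] [0.2433 0.5031 0.2425] [0.2669 0.5202 0.2653]
scene [ 262  110  187  188 1542] [350.51880674 210.91439689] [0.6562 0.0313 0.2513] [ 0.6204 -0.1805  0.2238] [0.6965 0.2847 0.3021]
```

View pics/c1.png

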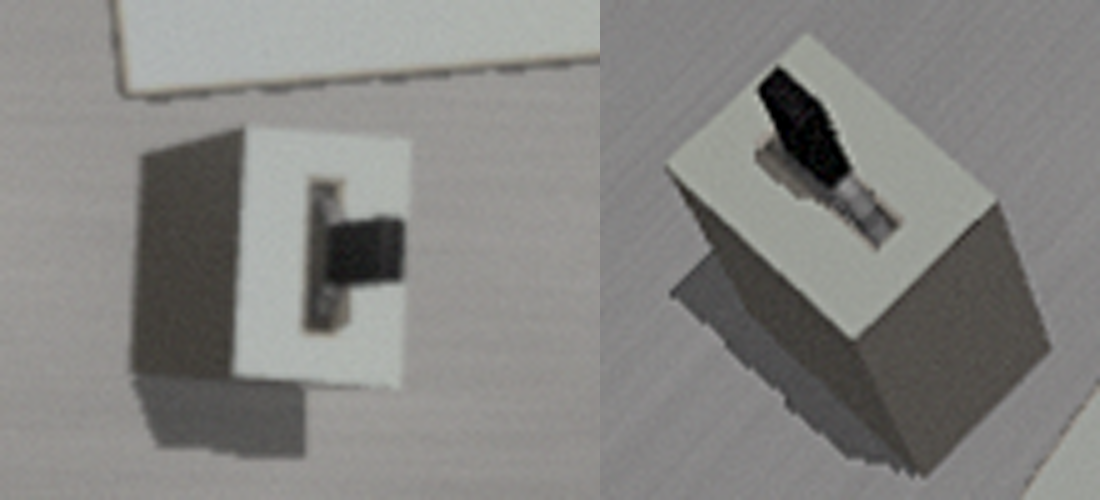

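View pics/c2.png

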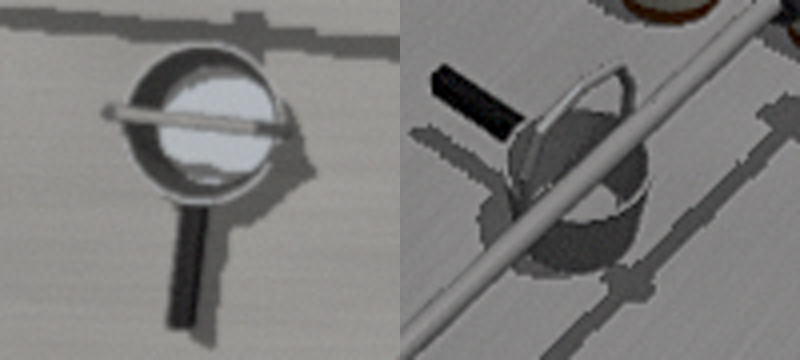

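```bash
python3 - <<'E'
from h import *
im,d,c=load('top0'); P=pts(d,c)
ims,ds,cs=load('scene0'); Q=pts(ds,cs)
for nm,I,PP in(('top',im,P),('scene',ims,Q)):
    near=(np.hypot(PP[...,0]-.575,PP[...,1]+.34)<.07)
    m=near&(PP[...,2]>.12)&(PP[...,2]<.13)
    r=PP[m][:,:2]; bx=cv2.minAreaRect(r.astype(np.float32)*1000); print(nm,'holder top',bx,np.median(PP[m][:,2]))
    m=near&(I.max(-1)<60)&(PP[...,2]>.135)
    q=PP[m]; print('tab',m.sum(),q.mean(0),q.min(0),q.max(0)); 
    t=q[q[:,2]>.183]; print(' top',len(t),t.mean(0) if len(t) else 0, cv2.minAreaRect(t[:,:2].astype(np.float32)*1000) if len(t)>4 else 0)
    # slot: points within holder below .12 -> via image mask
cor=[onplane(c,440+u/5-.4,215+v/5-.4,.125) for u,v in((243,127),(412,137),(402,388),(233,375))]
print(np.round(cor,4)); print(np.mean(cor,0))
cor=[onplane(c,440+u/5-.4,215+v/5-.4,.125) for u,v in((309,179),(343,179),(303,332),(337,332))]
print('slot',np.round(cor,4)); print(np.mean(cor,0))
cs2=[onplane(cs,130+(u-600)/5-.4,345+v/5-.4,.125) for u,v in((808,35),(996,200),(855,340),(667,166))]
print('scene',np.round(cs2,4),np.mean(cs2,0))
# tab in scene at z top .186: crop corners of top of tab
# pail
m=(P[...,2]>.095)&(P[...,2]<.125)&(np.hypot(P[...,0]-.557,P[...,1]-.12)<.06)
q=P[m];print('bail top',m.sum(),q.mean(0),q.min(0),q.max(0),cv2.minAreaRect(q[:,:2].astype(np.float32)*1000))
m=(im.max(-1)<60)&(P[...,2]>.04)&(P[...,2]<.065)&(np.hypot(P[...,0]-.49,P[...,1]-.12)<.07)
q=P[m];print('handle',m.sum(),q.mean(0),q.min(0),q.max(0),cv2.minAreaRect(q[:,:2].astype(np.float32)*1000))
for nm,PP in(('top',P),('scene',Q)):
  m=(PP[...,2]>.046)&(PP[...,2]<.062)&(np.hypot(PP[...,0]-.557,PP[...,1]-.12)<.046)
  q=PP[m][:,:2]; A=np.c_[2*q,np.ones(len(q))]; s=np.linalg.lstsq(A,(q**2).sum(1),rcond=None)[0]; print('rim',nm,len(q),s[:2],np.sqrt(s[2]+s[:2]@s[:2]),q.min(0),q.max(0))
E
```

```text
top holder top ((574.5306396484375, -348.42181396484375), (61.5607795715332, 90.01994323730469), 86.5772476196289) 0.12336297003865261
tab 173 [ 0.57434233 -0.34478597  0.16924467] [ 0.56447476 -0.35169839  0.1383728 ] [ 0.58443426 -0.34116083  0.18708481]
 top 48 [ 0.57401261 -0.3472423   0.18480478] ((574.7382202148438, -346.196533203125), (10.011573791503906, 18.526905059814453), 89.7148208618164)
scene holder top ((575.303955078125, -348.6572265625), (60.75161361694336, 92.56932067871094), 86.63665771484375) 0.1243064237277124
tab 208 [ 0.57893921 -0.3508008   0.17149777] [ 0.56485273 -0.35460632  0.13881199] [ 0.58667848 -0.34410094  0.18822008]
 top 75 [ 0.57537157 -0.34930165  0.18508512] ((575.1436767578125, -349.177978515625), (9.53481388092041, 20.56462287902832), 86.63170623779297)
[[ 0.6211 -0.3204  0.125 ]
 [ 0.6186 -0.3812  0.125 ]
 [ 0.5285 -0.3759  0.125 ]
 [ 0.5321 -0.3156  0.125 ]]
[ 0.57506799 -0.34828827  0.125     ]
slot [[ 0.6028 -0.3439  0.125 ]
 [ 0.603  -0.3561  0.125 ]
 [ 0.5478 -0.3409  0.125 ]
 [ 0.548  -0.353   0.125 ]]
[ 0.57539154 -0.3484734   0.125     ]
scene [[ 0.5326 -0.3164  0.125 ]
 [ 0.6214 -0.3221  0.125 ]
 [ 0.6179 -0.381   0.125 ]
 [ 0.5294 -0.3756  0.125 ]] [ 0.57531671 -0.34878429  0.125     ]
bail top 149 [0.55092303 0.11600191 0.10871429] [0.54573656 0.08123719 0.09574623] [0.55598315 0.15387555 0.11577439] ((551.0817260742188, 117.63716125488281), (73.06417083740234, 6.858649730682373), 84.7256088256836)
handle 186 [0.48394781 0.12275868 0.05218421] [0.45399752 0.11538513 0.04046454] [0.54959829 0.15346629 0.05777627] ((504.3272705078125, 127.69799041748047), (100.84253692626953, 26.360801696777344), 15.10254955291748)
rim top 247 [0.55102798 0.11721351] 0.037698465427204016 [0.5113968  0.07837693] [0.58910649 0.15769384]
rim scene 226 [0.5522366  0.11609005] 0.037941290080371295 [0.51184744 0.07479159] [0.59177999 0.15721253]
```

```bash
cat >> h.py <<'E'
from scipy.spatial.transform import Rotation as Ro
def st():
    s=manip.sense(); q=np.array(s['tool_rot']); R=Ro.from_quat(q[[1,2,3,0]]).as_matrix(); return s,R,np.degrees(np.arctan2(R[1,1],R[0,1]))
def go(*tg):
    s,R,psi=st(); p=np.array(s['eef_pos']); print('t',round(float(s['time_s']),2),'pos',np.round(p,4),'psi',round(psi,2),'f',np.round(s['wrist_force'],2),'gap',round(float(s['finger_gap']),4),'q',np.round(s['joints'],2),'tilt',np.round(R[:,2],4))
    for t in tg:
        dd=R.T@(np.array(t[:3])-p)*100; tu=-(t[3]-psi) if len(t)>3 else 0
        print(np.round(dd,2).tolist(),round((tu+180)%360-180,2))
E
python3 -c "
from h import *
go((.232,.471,.42,63.8),(.575,-.3485,.42,86.6),(.575,-.3485,.24,86.6))"
```

```text
t 0.15 pos [0.2319 0.4707 0.2418] psi 63.77 f [-0.12 -0.33  0.59] gap 0.0854 q [ 0.97  0.34  1.52 -0.    1.28 -0.15] tilt [-6.e-04 -1.e-03 -1.e+00]
[0.0, 0.01, -17.82] -0.03
[-66.99, -58.34, -17.76] -22.83
[-66.99, -58.32, 0.24] -22.83
```

>>> step_arm([
  [0, 0, -9, 0],
  [0, 0, -17.8, 0],
  [0, 0, -17.8, 0],
  [-67, -58.3, -17.8, -22.8],
  [-67, -58.3, -17.8, -22.8],
  [-67, -58.3, -17.8, -22.8],
  [-67, -58.3, -17.8, -22.8],
  [-67, -58.3, -17.8, -22.8],
  [-67, -58.3, -17.8, -22.8],
  [-67, -58.3, -17.8, -22.8],
  [-67, -58.3, -17.8, -22.8],
  [-67, -58.3, -17.8, -22.8],
  [-67, -58.3, -17.8, -22.8],
  [-67, -58.3, -17.8, -22.8],
  [-67, -58.3, -17.8, -22.8],
  [-67, -58.3, -17.8, -22.8],
  [-67, -58.3, -17.8, -22.8],
  [-67, -58.3, -17.8, -22.8],
  [-67, -58.3, -17.8, -22.8],
  [-67, -58.3, -17.8, -22.8],
], hand=5)

```text
time_s: 2.15
eef_pos: [0.5569, -0.3054, 0.4185]
tool_rot: [-0.0, 0.03, 1.0, 0.0]
wrist_force: [1.4, 0.3, 1.4]
finger_gap: 0.05
```

```bash
python3 -c "
from h import *
go((.575,-.3485,.42,86.6),(.575,-.3485,.26,86.6))"
```

```text
t 2.15 pos [ 0.5569 -0.3054  0.4185] psi 86.56 f [1.36 0.32 1.37] gap 0.05 q [-0.62  0.52  0.77  0.    1.85 -2.13] tilt [-3.e-04  5.e-04 -1.e+00]
[-2.06, -4.2, -0.16] -0.04
[-2.07, -4.21, 15.84] -0.04
```

>>> step_arm([
  [0, 0, 0, 0],
  [0, 0, 0, 0],
  [0, 0, 0, 0],
])

```text
time_s: 2.45
eef_pos: [0.5565, -0.3026, 0.419]
tool_rot: [0.0, 0.03, 1.0, 0.0]
wrist_force: [-0.2, 0.1, -0.6]
finger_gap: 0.0498
```

```bash
python3 -c "
from h import *
go((.575,-.3485,.26,86.6));snap('wrist','w1')"
```

```text
t 2.45 pos [ 0.5565 -0.3026  0.419 ] psi 86.61 f [-0.22  0.12 -0.58] gap 0.0498 q [-0.62  0.52  0.78  0.    1.85 -2.13] tilt [ 1.e-04  4.e-04 -1.e+00]
[-2.12, -4.48, 15.9] 0.01
```

View pics/w1.png

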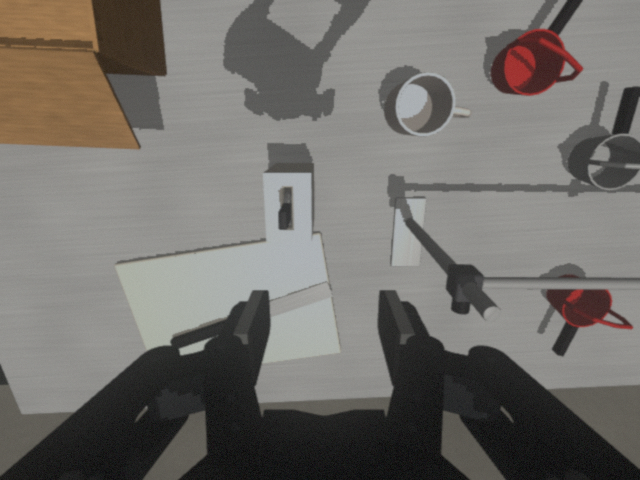

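Wrist view shows the holder and tab at (286,207) under the camera, with the rail post to the right (470,285) clear of the descent. I'm going down above the tab.

>>> step_arm([
  [-2.1, -4.5, 0, 0],
  [-2.1, -4.5, 5, 0],
  [-2.1, -4.5, 10, 0],
  [-2.1, -4.5, 15, 0],
  [-2.1, -4.5, 16.9, 0],
  [-2.1, -4.5, 16.9, 0],
  [-2.1, -4.5, 16.9, 0],
  [-2.1, -4.5, 16.9, 0],
])

```text
time_s: 3.3
eef_pos: [0.5758, -0.3496, 0.2532]
tool_rot: [0.002, 0.03, 1.0, -0.002]
wrist_force: [0.3, 0.2, 0.4]
finger_gap: 0.0498
```

```bash
python3 - <<'E'
from h import *
im,d,c=snap('wrist','w2'); P=pts(d,c)
m=(im.max(-1)<60)&(P[...,2]>.135)&(P[...,2]<.192)&(np.hypot(P[...,0]-.575,P[...,1]+.348)<.03)
q=P[m];print(m.sum(),q.mean(0),q.min(0),q.max(0)); t=q[q[:,2]>.182]; print(len(t),t.mean(0),t.min(0),t.max(0),cv2.minAreaRect(t[:,:2].astype(np.float32)*1000))
v,u=np.nonzero(m);print(u.min(),u.max(),v.min(),v.max())
go((.575,-.3485,.162,86.6))
E
```

```text
270 [ 0.56123173 -0.34942574  0.17106489] [ 0.55993807 -0.35339672  0.1457636 ] [ 0.57850415 -0.34495529  0.18925231]
77 [ 0.56266237 -0.35018785  0.18569091] [ 0.56016958 -0.35339672  0.182012  ] [ 0.57850415 -0.34534679  0.18925231] ((569.4725341796875, -349.7539367675781), (7.445405006408691, 18.559621810913086), 85.4972152709961)
318 330 221 266
t 3.35 pos [ 0.5757 -0.3498  0.2529] psi 86.6 f [0.2  0.22 0.26] gap 0.0498 q [-0.66  0.62  1.04  0.    1.48 -2.17] tilt [ 0.0041 -0.003  -1.    ]
[0.12, 0.15, 9.09] -0.0
```

View pics/w2.png

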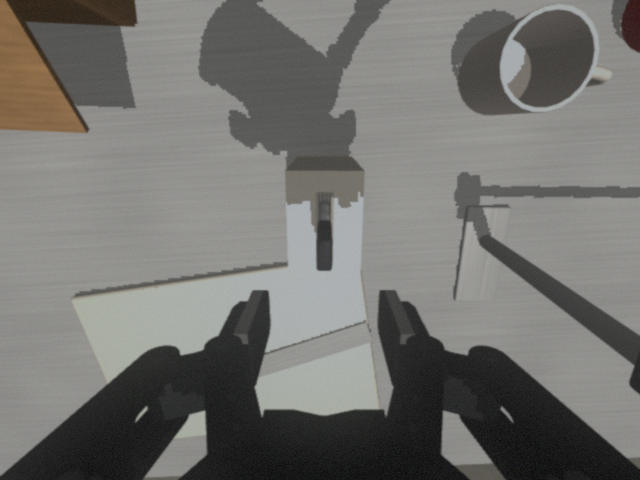

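>>> step_arm([
  [0.2, 0, 3, 0],
  [0.2, 0, 6, 0],
  [0.2, 0, 8, 0],
  [0.2, 0, 9.1, 0],
  [0.2, 0, 9.1, 0],
  [0.2, 0, 9.1, 0],
])

```text
time_s: 3.95
eef_pos: [0.5736, -0.35, 0.1604]
tool_rot: [0.001, 0.03, 1.0, -0.001]
wrist_force: [-0.1, -0.7, 0.4]
finger_gap: 0.0499
```

```bash
python3 - <<'E'
from h import *
go((.5735,-.349,.162,86.6))
E
```

```text
t 3.95 pos [ 0.5736 -0.35    0.1604] psi 86.58 f [-0.14 -0.74  0.43] gap 0.0499 q [-0.66  0.68  1.19  0.    1.27 -2.17] tilt [ 0.0021 -0.0016 -1.    ]
[0.02, 0.1, -0.16] -0.02
```

Close on the tab and check the grip.

>>> step_arm([
  [0, 0.1, -0.1, 0],
  [0, 0.1, -0.1, 0],
  [0, 0.1, -0.1, 0],
  [0, 0.1, -0.1, 0],
  [0, 0.1, -0.1, 0],
  [0, 0.1, -0.1, 0],
], hand=0, grip_force=40)

```text
time_s: 4.55
eef_pos: [0.5734, -0.3486, 0.1607]
tool_rot: [0.001, 0.03, 1.0, -0.0]
wrist_force: [-0.3, 0.2, 5.6]
finger_gap: 0.0097
```

```bash
python3 - <<'E'
from h import *
go((.5735,-.349,.162,86.6))
E
```

```text
t 4.55 pos [ 0.5734 -0.3486  0.1607] psi 86.57 f [-0.27  0.16  5.6 ] gap 0.0097 q [-0.66  0.68  1.19  0.    1.27 -2.17] tilt [ 1.5e-03 -6.0e-04 -1.0e+00]
[-0.01, -0.04, -0.13] -0.03
```

>>> step_arm([
  [0, 0, -1, 0],
  [0, 0, -3, 0],
  [0, 0, -6, 0],
  [0, 0, -10, 0],
  [0, 0, -14, 0],
  [0, 0, -18, 0],
  [0, 0, -20, 0],
  [0, 0, -20, 0],
  [0, 0, -20, 0],
  [0, 0, -20, 0],
])

```text
time_s: 5.55
eef_pos: [0.5725, -0.3482, 0.3572]
tool_rot: [-0.002, 0.03, 1.0, 0.001]
wrist_force: [-0.5, 0.4, -0.7]
finger_gap: 0.0093
```

```bash
python3 - <<'E'
from h import *
go((.5735,-.349,.36,86.6))
im,d,c=snap('scene','s1')
u,v=proj(c,(.575,-.349,.29)); u=int(u);v=int(v);print(u,v)
cv2.imwrite('pics/s1c.png',cv2.cvtColor(cv2.resize(im[max(0,v-70):v+70,max(0,u-70):u+70],None,fx=4,fy=4,interpolation=2),cv2.COLOR_RGB2BGR))
E
```

```text
t 5.55 pos [ 0.5725 -0.3482  0.3572] psi 86.56 f [-0.48  0.36 -0.74] gap 0.0093 q [-0.66  0.6   0.8   0.    1.75 -2.17] tilt [-0.0034  0.0027 -1.    ]
[-0.1, -0.07, -0.28] -0.04
151 329
```

View pics/s1c.png

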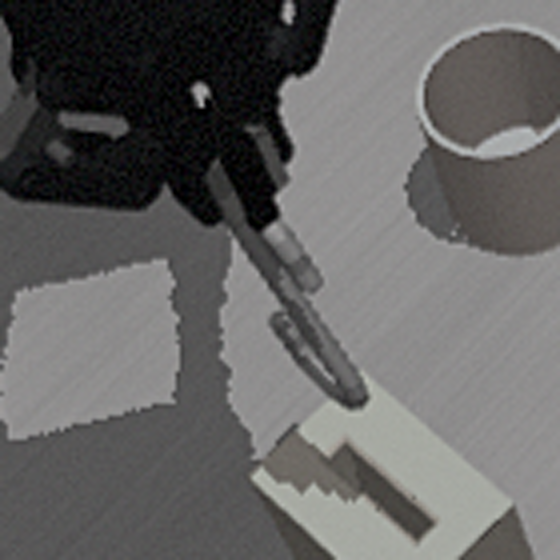

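S-hook seen out of the holder: upper-curl tip on the right (310,285), i.e. world +x, and lower tip on the left (280,320). So hook x points away from the robot and no turn is needed. Next I transit on the robot side of the rail.

```bash
python3 - <<'E'
from h import *
go((.56,-.349,.36,86.2),(.56,.07,.36,86.2),(.585,.07,.30,86.2))
E
```

```text
t 5.6 pos [ 0.5726 -0.3482  0.3573] psi 86.57 f [ 0.32 -0.17  0.  ] gap 0.0095 q [-0.66  0.6   0.8   0.    1.75 -2.17] tilt [-0.0034  0.0027 -1.    ]
[1.25, -0.15, -0.27] 0.37
[3.76, 41.67, -0.15] 0.37
[1.24, 41.81, 5.84] 0.37
```

>>> step_arm([
  [2.5, 2, 0, 0.4],
  [3.7, 5, 0, 0.4],
  [3.7, 9, 0, 0.4],
  [3.7, 13, 0, 0.4],
  [3.7, 17, 0, 0.4],
  [3.7, 21, 0, 0.4],
  [3.7, 25, 0, 0.4],
  [3.7, 29, 0, 0.4],
  [3.7, 33, 0, 0.4],
  [3.7, 37, 0, 0.4],
  [3.7, 40, 0, 0.4],
  [3.7, 41.7, 1, 0.4],
  [3, 41.8, 3, 0.4],
  [2, 41.8, 5, 0.4],
  [1.3, 41.8, 5.8, 0.4],
  [1.3, 41.8, 5.8, 0.4],
  [1.3, 41.8, 5.8, 0.4],
  [1.3, 41.8, 5.8, 0.4],
])

```text
time_s: 7.4
eef_pos: [0.5851, 0.0694, 0.3028]
tool_rot: [0.001, 0.034, 0.999, 0.0]
wrist_force: [-0.0, -0.1, -0.7]
finger_gap: 0.0092
```

```bash
python3 - <<'E'
from h import *
go((.61,.07,.298,86.2),(.644,.07,.298,86.2))
im,d,c=snap('scene','s2'); P=pts(d,c)
s,R,psi=st(); o=np.array(s['eef_pos'])+[0,0,-.0837]
for X in((0,0,.027),(.018,0,.045),(.021,0,.039),(0,0,-.067)): print(X,proj(c,o+np.array(X)))
u,v=map(int,proj(c,o)); print(u,v)
cv2.imwrite('pics/s2c.png',cv2.cvtColor(cv2.resize(im[v-75:v+75,u-90:u+90],None,fx=4,fy=4,interpolation=2),cv2.COLOR_RGB2BGR))
im,d,c=snap('wrist','w3')
E
```

```text
t 7.4 pos [0.5851 0.0694 0.3028] psi 86.16 f [-0.01 -0.11 -0.73] gap 0.0092 q [-0.01  0.43  1.23  0.    1.48 -1.52] tilt [ 1.6e-03  1.0e-04 -1.0e+00]
[-2.48, 0.23, 0.49] -0.04
[-5.87, 0.46, 0.49] -0.04
(0, 0, 0.027) [335.59954648 175.6024815 ]
(0.018, 0, 0.045) [344.32309085 172.70929147]
(0.021, 0, 0.039) [345.63865716 175.89168605]
(0, 0, -0.067) [334.62741314 210.56610658]
335 186
```

View pics/s2c.png

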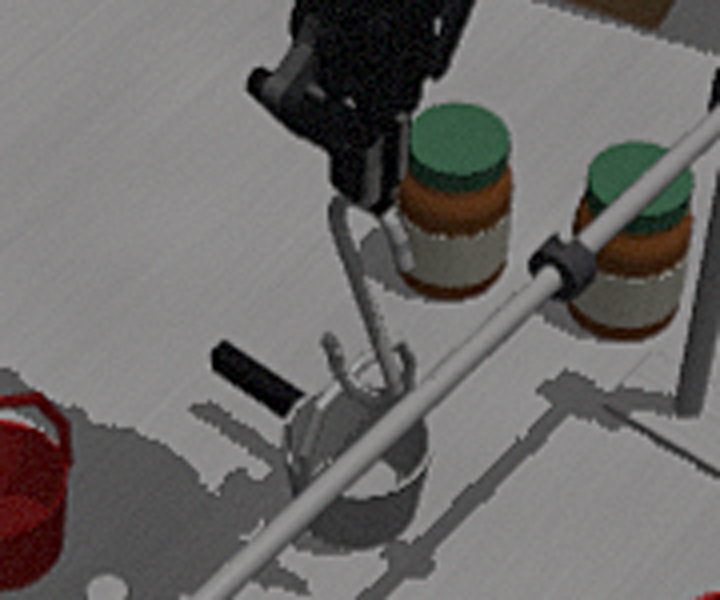

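View pics/w3.png

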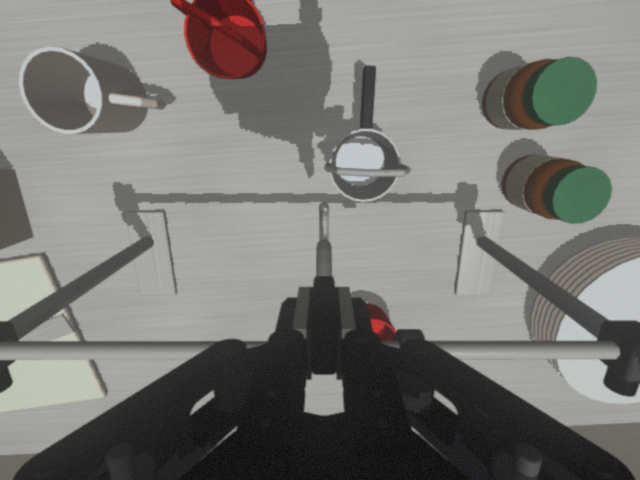

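Hook hangs straight in the grip: tip at crop (403,268), as predicted. The bar and collar (562,265) are clear on the left. I'm moving the tip over the bar.

>>> step_arm([
  [-1.5, 0.1, 0.4, 0],
  [-3, 0.2, 0.4, 0],
  [-4.2, 0.3, 0.4, 0],
  [-5.2, 0.4, 0.4, 0],
  [-5.9, 0.4, 0.4, 0],
  [-5.9, 0.4, 0.4, 0],
  [-5.9, 0.4, 0.4, 0],
])

```text
time_s: 8.2
eef_pos: [0.6439, 0.0696, 0.2979]
tool_rot: [-0.0, 0.033, 0.999, 0.0]
wrist_force: [0.2, 0.2, -1.9]
finger_gap: 0.0096
```

```bash
python3 - <<'E'
from h import *
go((.644,.07,.285,86.2),(.651,.07,.275,86.2))
im,d,c=snap('scene','s3')
s,R,psi=st(); o=np.array(s['eef_pos'])+[0,0,-.0837]
u,v=map(int,proj(c,o)); print(u,v,proj(c,o+[.021,-.0014,.039]))
cv2.imwrite('pics/s3c.png',cv2.cvtColor(cv2.resize(im[v-50:v+50,u-60:u+60],None,fx=6,fy=6,interpolation=2),cv2.COLOR_RGB2BGR))
E
```

```text
t 8.2 pos [0.6439 0.0696 0.2979] psi 86.17 f [ 0.15  0.19 -1.95] gap 0.0096 q [-0.01  0.55  1.04  0.    1.55 -1.51] tilt [-0.e+00  1.e-04 -1.e+00]
[-0.01, 0.05, 1.29] -0.03
[-0.7, 0.09, 2.29] -0.03
362 202 [373.5459438  193.01506348]
```

View pics/s3c.png

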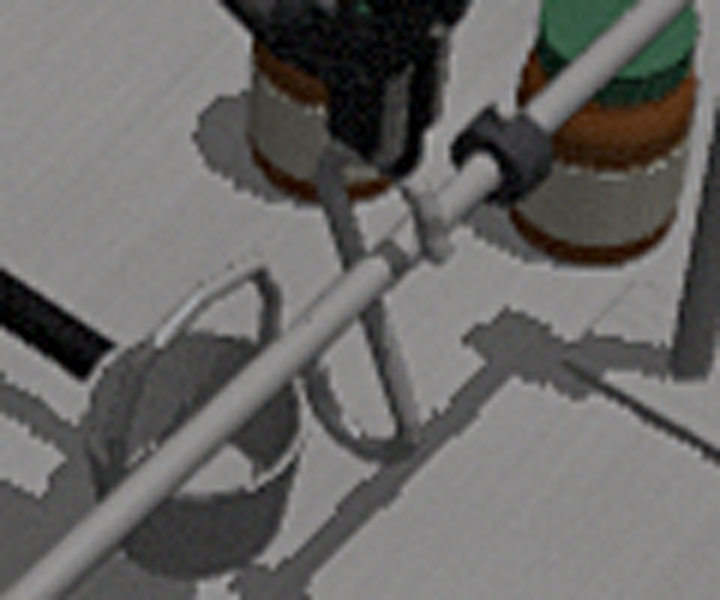

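Tip is now just beyond the bar at crop (435,245), a few cm right of the collar (500,155). Lowering.

>>> step_arm([
  [0, 0, 0.5, 0],
  [0, 0, 1.0, 0],
  [-0.3, 0, 1.5, 0],
  [-0.6, 0, 1.9, 0],
  [-0.7, 0, 2.2, 0],
  [-0.7, 0, 2.3, 0],
  [-0.7, 0, 2.3, 0],
])

```text
time_s: 8.95
eef_pos: [0.6511, 0.0691, 0.2745]
tool_rot: [-0.0, 0.033, 0.999, 0.0]
wrist_force: [-0.6, 0.1, -0.8]
finger_gap: 0.0095
```

>>> step_arm([
  [0, 0, 0.1, 0],
  [0, 0, 0.2, 0],
  [0, 0, 0.3, 0],
  [0, 0, 0.3, 0],
])

```text
time_s: 9.35
eef_pos: [0.6511, 0.0691, 0.2717]
tool_rot: [-0.0, 0.033, 0.999, 0.0]
wrist_force: [0.2, 0.3, -1.6]
finger_gap: 0.009
```

>>> step_arm([
  [0, 0, 0.05, 0],
  [0, 0, 0.1, 0],
  [0, 0, 0.15, 0],
  [0, 0, 0.15, 0],
])

```text
time_s: 9.75
eef_pos: [0.6511, 0.0691, 0.2702]
tool_rot: [-0.0, 0.033, 0.999, 0.0]
wrist_force: [0.4, -0.2, -0.4]
finger_gap: 0.0093
```

```bash
python3 - <<'E'
from h import *
go((.651,.07,.269,86.2))
E
```

```text
t 9.75 pos [0.6511 0.0691 0.2702] psi 86.17 f [ 0.44 -0.21 -0.45] gap 0.0093 q [-0.01  0.58  1.07  0.    1.5  -1.52] tilt [-0.e+00  1.e-04 -1.e+00]
[0.02, 0.09, 0.12] -0.03
```

>>> step_arm([
  [0, 0, 0.05, 0],
  [0, 0, 0.1, 0],
  [0, 0, 0.1, 0],
])

```text
time_s: 10.05
eef_pos: [0.6512, 0.0691, 0.2697]
tool_rot: [0.0, 0.033, 0.999, 0.0]
wrist_force: [-1.0, -0.7, 0.4]
finger_gap: 0.0094
```

>>> step_arm([
  [0, 0, 0.05, 0],
  [0, 0, 0.1, 0],
  [0, 0, 0.1, 0],
])

```text
time_s: 10.35
eef_pos: [0.6513, 0.0691, 0.2695]
tool_rot: [0.001, 0.033, 0.999, 0.0]
wrist_force: [-0.7, -0.1, 5.0]
finger_gap: 0.0096
```

>>> step_arm([
  [0.05, 0.2, 0, 0],
  [0.1, 0.5, 0, 0],
  [0.1, 0.9, 0, 0],
  [0.1, 1.3, 0, 0],
  [0.1, 1.7, 0, 0],
  [0.1, 2.1, 0, 0],
  [0.1, 2.5, 0, 0],
  [0.1, 2.8, 0, 0],
  [0.1, 3, 0, 0],
  [0.1, 3.1, 0, 0],
  [0.1, 3.1, 0, 0],
])

```text
time_s: 11.45
eef_pos: [0.6525, 0.0997, 0.2693]
tool_rot: [0.001, 0.034, 0.999, -0.0]
wrist_force: [-1.4, -2.8, 5.6]
finger_gap: 0.0098
```

```bash
python3 - <<'E'
from h import *
go((.6534,.1095,.2695,86.2))
im,d,c=snap('scene','s4')
s,R,psi=st(); o=np.array(s['eef_pos'])+[0,0,-.0837]
u,v=map(int,proj(c,o)); 
cv2.imwrite('pics/s4c.png',cv2.cvtColor(cv2.resize(im[v-50:v+50,u-60:u+60],None,fx=6,fy=6,interpolation=2),cv2.COLOR_RGB2BGR))
E
```

```text
t 11.45 pos [0.6525 0.0997 0.2693] psi 86.15 f [-1.44 -2.84  5.58] gap 0.0098 q [ 0.04  0.59  1.06 -0.    1.5  -1.47] tilt [ 1.8e-03 -9.0e-04 -1.0e+00]
[-0.03, 0.99, -0.02] -0.05
```

View pics/s4c.png

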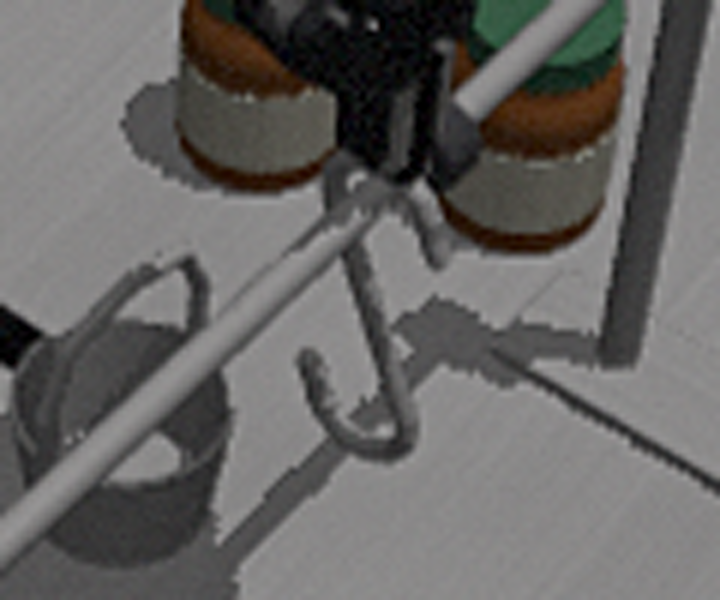

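Hook is seated on the bar (curl over the bar at (360,195)), with the collar just left at (460,150). I'm sliding on slowly.

>>> step_arm([
  [0.05, 0.15, 0, 0],
  [0.05, 0.3, 0, 0],
  [0.05, 0.45, 0, 0],
  [0.05, 0.55, 0, 0],
  [0.05, 0.6, 0, 0],
  [0.05, 0.6, 0, 0],
])

```text
time_s: 12.1
eef_pos: [0.6525, 0.1054, 0.2693]
tool_rot: [0.001, 0.034, 0.999, -0.001]
wrist_force: [-1.2, -2.4, 5.3]
finger_gap: 0.0096
```

>>> step_arm([
  [0, 0.1, 0, 0],
  [0, 0.2, 0, 0],
  [0, 0.2, 0, 0],
])

```text
time_s: 12.4
eef_pos: [0.6526, 0.1076, 0.2693]
tool_rot: [0.001, 0.034, 0.999, -0.0]
wrist_force: [-0.8, -1.8, 5.3]
finger_gap: 0.0094
```

>>> step_arm([
  [0, 0.07, 0, 0],
  [0, 0.15, 0, 0],
  [0, 0.15, 0, 0],
])

```text
time_s: 12.7
eef_pos: [0.6527, 0.109, 0.2693]
tool_rot: [0.001, 0.034, 0.999, -0.0]
wrist_force: [-0.9, -2.3, 6.7]
finger_gap: 0.0093
```

>>> step_arm([
  [0, 0.05, 0, 0],
  [0, 0.1, 0, 0],
  [0, 0.1, 0, 0],
])

```text
time_s: 13.0
eef_pos: [0.6528, 0.1099, 0.2693]
tool_rot: [0.001, 0.034, 0.999, -0.001]
wrist_force: [-1.1, -3.2, 4.9]
finger_gap: 0.0092
```

>>> step_arm([
  [0, 0.05, 0, 0],
  [0, 0.1, 0, 0],
  [0, 0.1, 0, 0],
])

```text
time_s: 13.3
eef_pos: [0.6528, 0.1105, 0.2693]
tool_rot: [0.001, 0.034, 0.999, -0.001]
wrist_force: [-1.0, -4.2, 5.3]
finger_gap: 0.0097
```

>>> step_arm([
  [0, 0.05, 0, 0],
  [0, 0.1, 0, 0],
  [0, 0.1, 0, 0],
])

```text
time_s: 13.6
eef_pos: [0.6529, 0.1106, 0.2694]
tool_rot: [0.001, 0.034, 0.999, -0.002]
wrist_force: [-1.2, -6.5, 5.7]
finger_gap: 0.0095
```

Force rise at y=0.1105 (−6.5 N) is the collar, which matches the sighted collar centre of 0.1223. I'm easing off and checking.

>>> step_arm([
  [0, -0.05, -0.03, 0],
  [0, -0.1, -0.06, 0],
  [0, -0.1, -0.06, 0],
])

```text
time_s: 13.9
eef_pos: [0.6528, 0.1105, 0.2694]
tool_rot: [0.001, 0.034, 0.999, -0.001]
wrist_force: [-0.2, -5.1, 4.2]
finger_gap: 0.0096
```

```bash
python3 - <<'E'
from h import *
go((.6534,.1095,.2695,86.2))
im,d,c=snap('scene','s5')
s,R,psi=st(); o=np.array(s['eef_pos'])+[0,0,-.0837]
u,v=map(int,proj(c,o)); 
cv2.imwrite('pics/s5c.png',cv2.cvtColor(cv2.resize(im[v-50:v+50,u-60:u+60],None,fx=6,fy=6,interpolation=2),cv2.COLOR_RGB2BGR))
E
```

```text
t 13.9 pos [0.6528 0.1105 0.2694] psi 86.12 f [-0.16 -5.1   4.23] gap 0.0096 q [ 0.05  0.59  1.05 -0.    1.5  -1.45] tilt [ 0.0012 -0.0017 -1.    ]
[-0.06, -0.09, -0.01] -0.08
```

View pics/s5c.png

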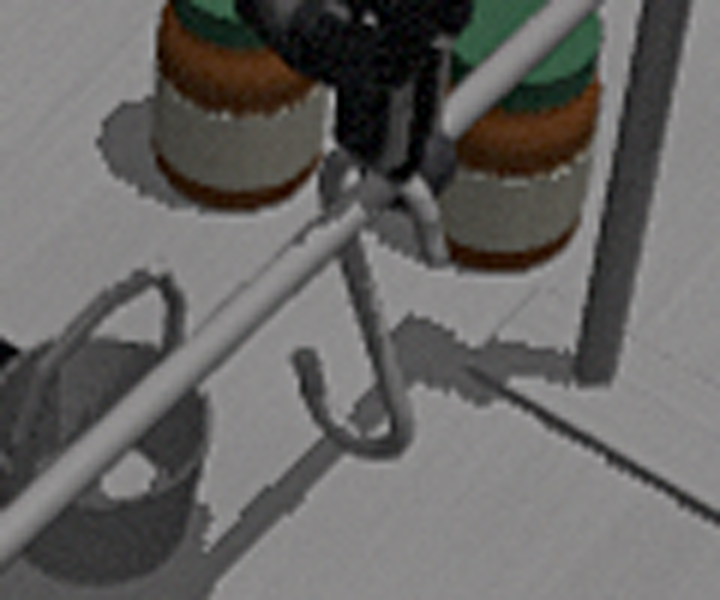

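Hook is against the collar with the lower curl free. Ease off a little more, then release slowly.

>>> step_arm([
  [0, -0.08, -0.05, 0],
  [0, -0.12, -0.1, 0],
  [0, -0.12, -0.1, 0],
])

```text
time_s: 14.25
eef_pos: [0.6525, 0.1104, 0.2696]
tool_rot: [-0.0, 0.033, 0.999, 0.0]
wrist_force: [1.7, -2.9, -0.1]
finger_gap: 0.0094
```

>>> step_arm([
  [0, 0, 0, 0],
  [0, 0, 0, 0],
  [0, 0, 0, 0],
], hand=2, grip_force=20)

```text
time_s: 14.55
eef_pos: [0.6522, 0.1111, 0.2697]
tool_rot: [-0.0, 0.033, 0.999, 0.0]
wrist_force: [0.7, 0.3, -0.2]
finger_gap: 0.0202
```

>>> step_arm([
  [0, 0, 0, 0],
  [0, 0, 0, 0],
  [0, 0, 0, 0],
  [0, 0, 0, 0],
], hand=4.5)

```text
time_s: 14.95
eef_pos: [0.6524, 0.1105, 0.2699]
tool_rot: [0.0, 0.033, 0.999, 0.0]
wrist_force: [-0.0, -0.3, -0.9]
finger_gap: 0.0448
```

>>> step_arm([
  [0, 0, -1, 0],
  [0, 0, -2.5, 0],
  [0, 0, -5, 0],
  [0, 0, -8, 0],
  [0, 0, -11, 0],
  [0, 0, -12, 0],
  [0, 0, -12, 0],
])

```text
time_s: 15.65
eef_pos: [0.6528, 0.1104, 0.3929]
tool_rot: [0.003, 0.033, 0.999, 0.0]
wrist_force: [-0.3, 0.4, -0.5]
finger_gap: 0.0453
```

```bash
python3 - <<'E'
from h import *
go((.6534,.1095,.2695,86.2))
im,d,c=snap('scene','s6')
u,v=map(int,proj(c,(.653,.11,.19))); print(u,v)
cv2.imwrite('pics/s6c.png',cv2.cvtColor(cv2.resize(im[v-50:v+50,u-60:u+60],None,fx=6,fy=6,interpolation=2),cv2.COLOR_RGB2BGR))
E
```

```text
t 15.65 pos [0.6528 0.1104 0.3929] psi 86.17 f [-0.3   0.37 -0.51] gap 0.0453 q [ 0.05  0.58  0.74  0.    1.81 -1.45] tilt [ 5.3e-03  3.0e-04 -1.0e+00]
[-0.0, -0.1, 12.34] -0.03
378 200
```

View pics/s6c.png

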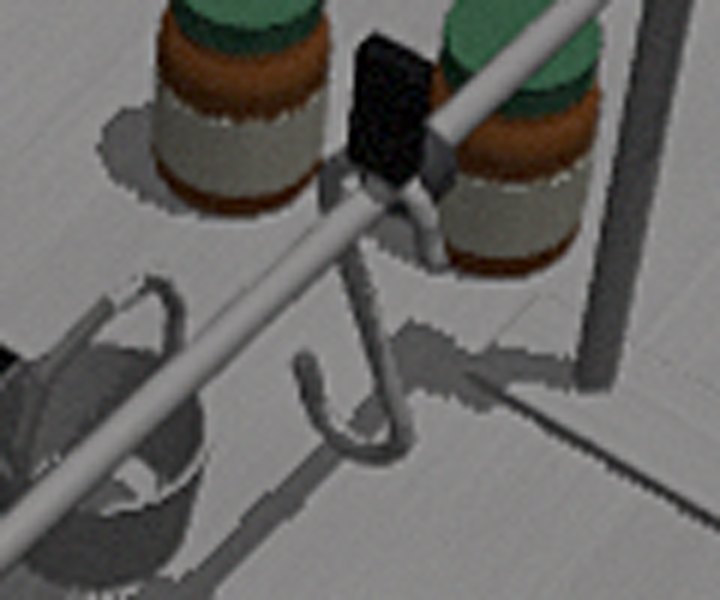

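Hook hangs by itself against the collar (collar at (445,165), curl on the bar), tab upright. Next the pail: the handle is toward the robot.

```bash
python3 - <<'E'
from h import *
go((.472,.124,.393,84.8),(.472,.124,.2,84.8))
E
```

```text
t 15.7 pos [0.6525 0.1104 0.391 ] psi 86.17 f [ 0.18 -0.62 -0.75] gap 0.0449 q [ 0.05  0.58  0.75  0.    1.81 -1.45] tilt [ 2.1e-03  2.0e-04 -1.0e+00]
[18.1, 0.15, -0.24] 1.37
[18.14, 0.14, 19.06] 1.37
```

>>> step_arm([
  [4, 0, 0, 1.4],
  [8, 0, 0, 1.4],
  [12, 0, 0, 1.4],
  [15, 0, 4, 1.4],
  [18.1, 0.1, 8, 1.4],
  [18.1, 0.1, 12, 1.4],
  [18.1, 0.1, 16, 1.4],
  [18.1, 0.1, 18.5, 1.4],
  [18.1, 0.1, 19, 1.4],
  [18.1, 0.1, 19, 1.4],
  [18.1, 0.1, 19, 1.4],
])

```text
time_s: 16.8
eef_pos: [0.4726, 0.1236, 0.201]
tool_rot: [0.001, 0.046, 0.999, 0.0]
wrist_force: [0.7, -0.2, -0.8]
finger_gap: 0.0453
```

```bash
python3 - <<'E'
from h import *
im,d,c=snap('wrist','w7'); P=pts(d,c)
m=(P[...,2]>.046)&(P[...,2]<.062)&(np.hypot(P[...,0]-.551,P[...,1]-.117)<.046)
q=P[m][:,:2]; A=np.c_[2*q,np.ones(len(q))]; s=np.linalg.lstsq(A,(q**2).sum(1),rcond=None)[0]; print('rim',len(q),s[:2],np.sqrt(s[2]+s[:2]@s[:2]))
m=(im.max(-1)<70)&(P[...,2]>.044)&(P[...,2]<.062)&(np.hypot(P[...,0]-.48,P[...,1]-.124)<.036)
q=P[m];print('handle',m.sum(),q.mean(0),q.min(0),q.max(0),cv2.minAreaRect(q[:,:2].astype(np.float32)*1000))
m=(P[...,2]>.100)&(P[...,2]<.12)&(np.hypot(P[...,0]-.551,P[...,1]-.117)<.05)
q=P[m];print('bail',m.sum(),q.mean(0),q.max(0),cv2.minAreaRect(q[:,:2].astype(np.float32)*1000))
go((.472,.124,.039,84.8))
E
```

```text
rim 1478 [0.54676203 0.11652469] 0.03769805936968831
handle 291 [0.48087323 0.12072225 0.05520144] [0.44825887 0.11441164 0.04565011] [0.50848183 0.12997841 0.05785972] ((478.2247009277344, 122.86731719970703), (11.491373062133789, 59.69877624511719), 84.60375213623047)
bail 892 [0.54669218 0.11657346 0.11081573] [0.55342495 0.15244211 0.11734759] ((547.6979370117188, 116.41891479492188), (72.3315658569336, 7.161866188049316), 84.83756256103516)
t 16.85 pos [0.4727 0.1236 0.2012] psi 84.77 f [0.19 0.01 0.06] gap 0.045 q [ 0.1   0.31  1.69  0.    1.14 -1.38] tilt [ 2.6e-03  4.0e-04 -1.0e+00]
[0.12, 0.02, 16.22] -0.03
```

View pics/w7.png

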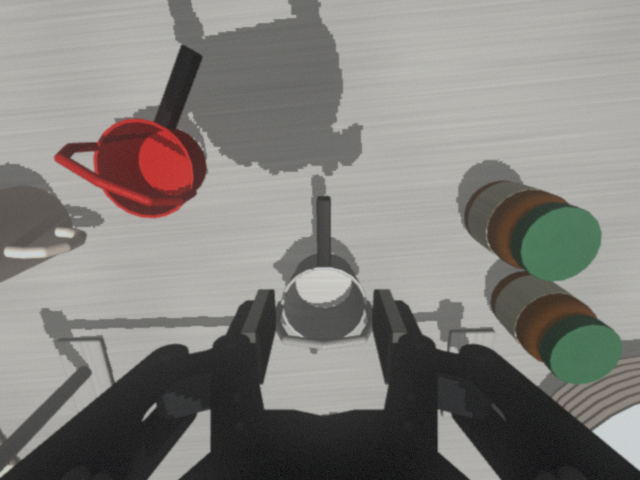

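The wrist view shows the steel pail's handle at (323,230), centred between the jaws; the red pail (150,165) is well aside.

>>> step_arm([
  [0.1, 0, 4, 0],
  [0.1, 0, 8, 0],
  [0.1, 0, 12, 0],
  [0.1, 0, 14.5, 0],
  [0.1, 0, 16, 0],
  [0.1, 0, 16.2, 0],
  [0.1, 0, 16.2, 0],
  [0.1, 0, 16.2, 0],
])

```text
time_s: 17.65
eef_pos: [0.472, 0.1238, 0.0393]
tool_rot: [0.001, 0.046, 0.999, 0.0]
wrist_force: [0.8, -0.7, 0.6]
finger_gap: 0.0452
```

>>> step_arm([
  [0, 0, 0, 0],
  [0, 0, 0, 0],
  [0, 0, 0, 0],
  [0, 0, 0, 0],
  [0, 0, 0, 0],
], hand=0, grip_force=70)

```text
time_s: 18.15
eef_pos: [0.4712, 0.1237, 0.0386]
tool_rot: [0.001, 0.046, 0.999, 0.0]
wrist_force: [-2.2, -1.1, 5.5]
finger_gap: 0.011
```

```bash
python3 - <<'E'
from h import *
go((.472,.124,.04,84.8))
E
```

```text
t 18.15 pos [0.4712 0.1237 0.0386] psi 84.78 f [-2.15 -1.09  5.52] gap 0.011 q [ 0.1   0.55  1.87  0.    0.73 -1.38] tilt [ 1.2e-03  2.0e-04 -1.0e+00]
[-0.08, 0.04, -0.14] -0.02
```

>>> step_arm([
  [0, 0, -0.5, 0],
  [0, 0, -1.5, 0],
  [0, 0, -3, 0],
  [0, 0, -4.5, 0],
  [0, 0, -5, 0],
  [0, 0, -5, 0],
  [0, 0, -5, 0],
  [0, 0, -5, 0],
])

```text
time_s: 18.95
eef_pos: [0.4704, 0.1236, 0.0872]
tool_rot: [-0.001, 0.046, 0.999, -0.0]
wrist_force: [-0.3, 0.1, -1.6]
finger_gap: 0.0106
```

```bash
python3 - <<'E'
from h import *
go((.50,.1158,.089,86.2),(.52,.1158,.089,86.2))
im,d,c=snap('scene','s8'); P=pts(d,c); im2,d2,c2=snap('top','t8'); P2=pts(d2,c2)
cv2.imwrite('pics/s8c.png',cv2.cvtColor(cv2.resize(im[120:270,270:430],None,fx=4,fy=4,interpolation=2),cv2.COLOR_RGB2BGR))
for n,PP in(('s',P),('t',P2)):
  m=(PP[...,2]>.145)&(PP[...,2]<.175)&(abs(PP[...,0]-.551)<.03)&(abs(PP[...,1]-.117)<.05)
  q=PP[m];print('bail',n,m.sum(),q.mean(0),q.max(0),cv2.minAreaRect(q[:,:2].astype(np.float32)*1000) if len(q)>4 else '')
E
```

```text
t 18.95 pos [0.4704 0.1236 0.0872] psi 84.77 f [-0.3   0.14 -1.56] gap 0.0106 q [ 0.1   0.46  1.83  0.    0.85 -1.38] tilt [-1.4e-03 -1.0e-04 -1.0e+00]
[-3.02, -0.5, -0.18] -1.43
[-5.01, -0.32, -0.18] -1.43
bail s 124 [0.55181531 0.11199027 0.15627125] [0.55866682 0.14974708 0.16554332] ((551.5833740234375, 114.54495239257812), (70.89732360839844, 9.037500381469727), 84.01603698730469)
bail t 165 [0.55034406 0.11510964 0.15685294] [0.55619093 0.15248188 0.16393821] ((550.506103515625, 116.70582580566406), (71.97403717041016, 6.855708122253418), 84.74211120605469)
```

View pics/s8c.png

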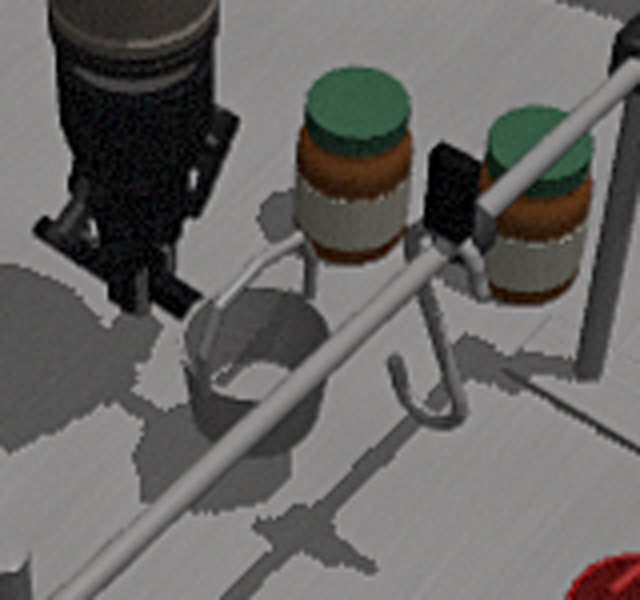

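View pics/t8.png

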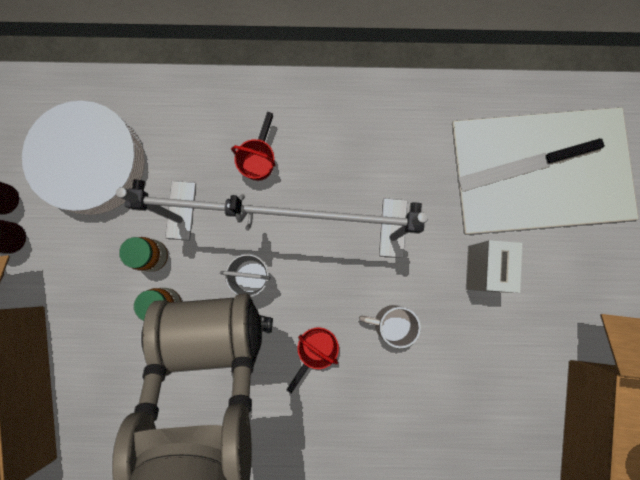

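```bash
python3 - <<'E'
from h import *
im,d,c=load('s8'); im2,d2,c2=load('t8'); P2=pts(d2,c2);P=pts(d,c)
o=np.array([.6525,.1105,.1859]); Rx=np.array([.998,-.066,0])
for n,(x,z) in dict(ltip=(-.021,-.039),bot=(0,-.063),shl=(.018,-.045),tabtop=(0,.109),utip=(.021,.039)).items():
    X=o+Rx*x+[0,0,z]; print(n,np.round(X,4),'scene',np.round(proj(c,X),1),'top',np.round(proj(c2,X),1))
cv2.imwrite('pics/t8c.png',cv2.cvtColor(cv2.resize(im2[180:300,200:300],None,fx=5,fy=5,interpolation=2),cv2.COLOR_RGB2BGR))
for n,PP in(('s',P),('t',P2)):
  m=(PP[...,2]>.112)&(PP[...,2]<.160)&(abs(PP[...,0]-.65)<.045)&(abs(PP[...,1]-.1105)<.03)
  q=PP[m]; print(n,m.sum()); print(np.round(q[np.argsort(q[:,0])][::max(1,len(q)//12)],4))
E
```

```text
ltip [0.6315 0.1119 0.1469] scene [367.4 209.6] top [246.7 228.6]
bot [0.6525 0.1105 0.1229] scene [375.4 223.2] top [249.9 218.7]
shl [0.6705 0.1093 0.1409] scene [383.8 221.8] top [249.4 207.3]
tabtop [0.6525 0.1105 0.2949] scene [382.9 158.1] top [232.7 202.3]
utip [0.6735 0.1091 0.2249] scene [389.2 192.2] top [241.9 196.9]
s 152
[[0.6308 0.1116 0.1457]
 [0.6354 0.1084 0.1431]
 [0.6383 0.109  0.1298]
 [0.6405 0.1161 0.1304]
 [0.6441 0.1107 0.1292]
 [0.649  0.1101 0.1303]
 [0.6537 0.1071 0.1246]
 [0.6597 0.1078 0.1282]
 [0.6658 0.1058 0.1255]
 [0.6693 0.1055 0.1373]
 [0.6709 0.1034 0.1347]
 [0.6724 0.1059 0.148 ]
 [0.6746 0.1097 0.1458]]
t 86
[[0.629  0.1131 0.1468]
 [0.6323 0.1111 0.149 ]
 [0.6345 0.1099 0.1457]
 [0.6377 0.1082 0.1343]
 [0.6414 0.1102 0.1333]
 [0.644  0.1149 0.1266]
 [0.6477 0.1132 0.1266]
 [0.6514 0.1134 0.1259]
 [0.6537 0.114  0.1229]
 [0.6556 0.1067 0.123 ]
 [0.6584 0.1097 0.1282]
 [0.6606 0.1064 0.1264]
 [0.6728 0.1085 0.1513]]
```

View pics/t8c.png

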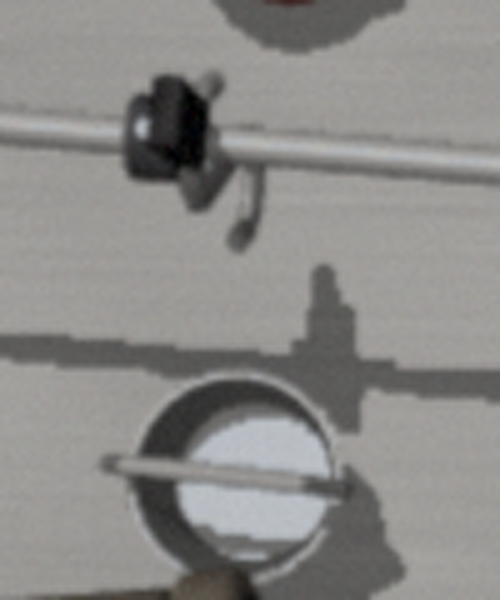

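Hook pose confirmed: lower tip seen at top (248,228), predicted (247,229). The pail is level in the grip. I'm staging in front of the lower tip.

>>> step_arm([
  [-1, -0.1, -0.15, -0.7],
  [-2.5, -0.2, -0.15, -1.4],
  [-4, -0.3, -0.15, -1.4],
  [-5, -0.3, -0.15, -1.4],
  [-5, -0.3, -0.15, -1.4],
  [-5, -0.3, -0.15, -1.4],
])

```text
time_s: 19.65
eef_pos: [0.52, 0.116, 0.089]
tool_rot: [-0.001, 0.033, 0.999, -0.0]
wrist_force: [0.3, 0.6, -2.2]
finger_gap: 0.0106
```

```bash
python3 - <<'E'
from h import *
go((.545,.1158,.0885,86.2),(.569,.1158,.0885,86.2))
im,d,c=snap('scene','s9'); P=pts(d,c)
cv2.imwrite('pics/s9c.png',cv2.cvtColor(cv2.resize(im[140:260,300:420],None,fx=5,fy=5,interpolation=2),cv2.COLOR_RGB2BGR))
m=(P[...,2]>.145)&(P[...,2]<.175)&(abs(P[...,0]-.60)<.025)&(abs(P[...,1]-.11)<.05)
q=P[m];print('bail',m.sum(),q.mean(0),q.max(0),cv2.minAreaRect(q[:,:2].astype(np.float32)*1000))
E
```

```text
t 19.65 pos [0.52  0.116 0.089] psi 86.17 f [ 0.34  0.59 -2.16] gap 0.0106 q [ 0.08  0.53  1.7   0.    0.92 -1.43] tilt [-0.0012  0.     -1.    ]
[-2.5, 0.14, 0.05] -0.03
[-4.89, 0.3, 0.05] -0.03
bail 112 [0.60139611 0.10553809 0.15922298] [0.60565527 0.14546024 0.16667761] ((601.5740966796875, 109.0862808227539), (72.80006408691406, 6.837204456329346), 86.11959075927734)
```

View pics/s9c.png

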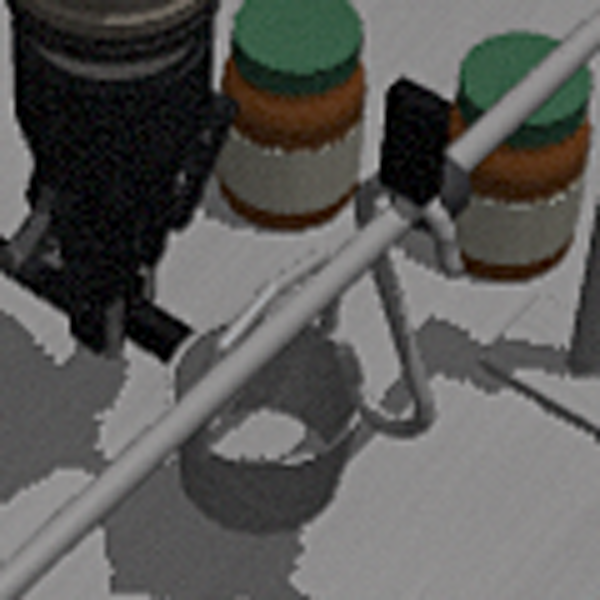

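Bail is in front of the tip, centred on the hook (bail centre about y=0.109, height about 0.162). Moving it slowly over the tip.

>>> step_arm([
  [-0.5, 0.1, 0, 0],
  [-1.1, 0.1, 0, 0],
  [-1.7, 0.1, 0, 0],
  [-2.2, 0.2, 0, 0],
  [-2.4, 0.2, 0, 0],
  [-2.4, 0.2, 0, 0],
])

```text
time_s: 20.3
eef_pos: [0.5447, 0.1165, 0.0893]
tool_rot: [0.0, 0.033, 0.999, 0.0]
wrist_force: [-1.3, 0.6, -2.0]
finger_gap: 0.011
```

>>> step_arm([
  [-0.5, 0.1, 0, 0],
  [-1, 0.1, 0, 0],
  [-1.5, 0.1, 0, 0],
  [-2, 0.1, 0, 0],
  [-2.3, 0.1, 0, 0],
  [-2.3, 0.1, 0, 0],
  [-2.3, 0.1, 0, 0],
])

```text
time_s: 21.0
eef_pos: [0.5674, 0.1159, 0.0893]
tool_rot: [-0.0, 0.033, 0.999, 0.0]
wrist_force: [0.1, -0.3, -2.2]
finger_gap: 0.0107
```

```bash
python3 - <<'E'
from h import *
go((.569,.1158,.0885,86.2),(.57,.1158,.057,86.2))
im,d,c=snap('scene','s10'); P=pts(d,c)
im2,d2,c2=snap('top','t10')
a=cv2.resize(im[150:250,320:420],None,fx=5,fy=5,interpolation=2);b=cv2.resize(im2[180:280,200:260],None,fx=5,fy=5,interpolation=2)
cv2.imwrite('pics/s10c.png',cv2.cvtColor(np.hstack([a,b]),cv2.COLOR_RGB2BGR))
m=(P[...,2]>.15)&(P[...,2]<.175)&(abs(P[...,0]-.65)<.025)&(abs(P[...,1]-.12)<.05)
q=P[m];print('bail',m.sum(),q.mean(0),q.max(0),cv2.minAreaRect(q[:,:2].astype(np.float32)*1000))
E
```

```text
t 21.0 pos [0.5674 0.1159 0.0893] psi 86.17 f [ 0.1  -0.34 -2.22] gap 0.0107 q [ 0.07  0.6   1.56  0.    0.98 -1.43] tilt [-4.e-04  1.e-04 -1.e+00]
[-0.16, -0.0, 0.08] -0.03
[-0.27, 0.01, 3.23] -0.03
bail 158 [0.65430601 0.10382851 0.16010569] [0.6744051  0.14345466 0.17460572] ((648.908203125, 108.15446472167969), (60.63724136352539, 40.71739196777344), 52.866172790527344)
```

View pics/s10c.png

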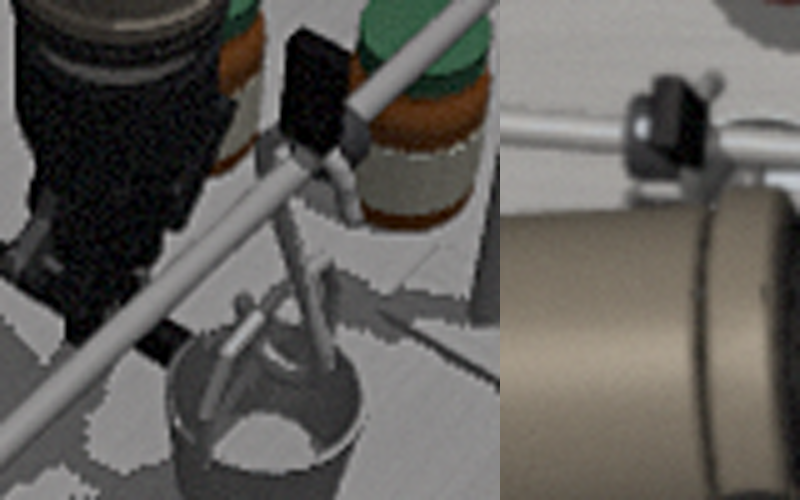

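The bail passes between the lower tip (243,300) and the shank (310,290) with no contact force. Lowering.

>>> step_arm([
  [0, 0, 0.5, 0],
  [0, 0, 1, 0],
  [-0.1, 0, 1.5, 0],
  [-0.2, 0, 2, 0],
  [-0.2, 0, 2.4, 0],
  [-0.2, 0, 2.7, 0],
  [-0.2, 0, 2.7, 0],
])

```text
time_s: 21.8
eef_pos: [0.5692, 0.1158, 0.0618]
tool_rot: [-0.0, 0.033, 0.999, -0.0]
wrist_force: [-0.3, 0.7, -2.9]
finger_gap: 0.0106
```

>>> step_arm([
  [0, 0, 0.1, 0],
  [0, 0, 0.2, 0],
  [0, 0, 0.3, 0],
  [0, 0, 0.3, 0],
])

```text
time_s: 22.2
eef_pos: [0.5695, 0.1158, 0.0594]
tool_rot: [-0.0, 0.033, 0.999, 0.0]
wrist_force: [0.1, -0.6, -2.2]
finger_gap: 0.0107
```

>>> step_arm([
  [0, 0, 0.1, 0],
  [0, 0, 0.2, 0],
  [0, 0, 0.2, 0],
  [0, 0, 0.2, 0],
])

```text
time_s: 22.6
eef_pos: [0.5699, 0.1158, 0.0577]
tool_rot: [0.001, 0.033, 0.999, 0.0]
wrist_force: [-0.6, 0.6, 0.9]
finger_gap: 0.0105
```

>>> step_arm([
  [0, 0, 0.05, 0],
  [0, 0, 0.1, 0],
  [0, 0, 0.1, 0],
])

```text
time_s: 22.9
eef_pos: [0.5701, 0.1158, 0.0569]
tool_rot: [0.001, 0.033, 0.999, 0.0]
wrist_force: [0.7, 0.6, 3.5]
finger_gap: 0.0105
```

```bash
python3 - <<'E'
from h import *
go()
im,d,c=snap('scene','s11')
cv2.imwrite('pics/s11c.png',cv2.cvtColor(cv2.resize(im[150:260,310:420],None,fx=5,fy=5,interpolation=2),cv2.COLOR_RGB2BGR))
E
```

```text
t 22.9 pos [0.5701 0.1158 0.0569] psi 86.17 f [0.7  0.58 3.47] gap 0.0105 q [ 0.07  0.64  1.58  0.    0.91 -1.44] tilt [ 1.8e-03  2.0e-04 -1.0e+00]
```

View pics/s11c.png

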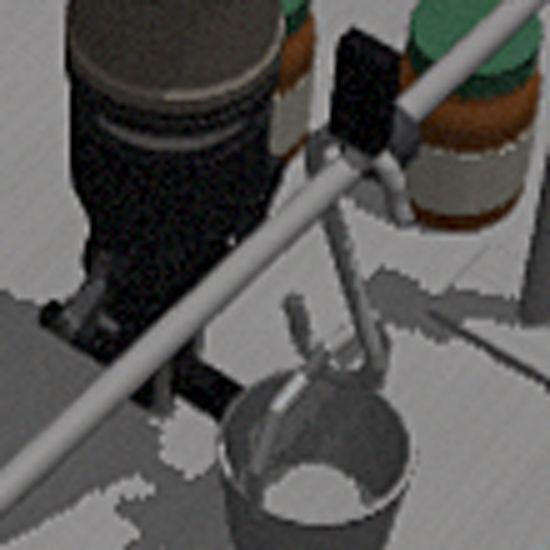

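Bail rests in the lower curl (tip (295,300) stands above it), with contact at the predicted height. I'm relieving the press, then opening gently.

>>> step_arm([
  [0, 0, -0.04, 0],
  [0, 0, -0.08, 0],
  [0, 0, -0.1, 0],
  [0, 0, -0.1, 0],
])

```text
time_s: 23.35
eef_pos: [0.5694, 0.1158, 0.0573]
tool_rot: [-0.0, 0.033, 0.999, 0.0]
wrist_force: [-0.0, -0.1, 2.3]
finger_gap: 0.0112
```

>>> step_arm([
  [0, 0, 0, 0],
  [0, 0, 0, 0],
  [0, 0, 0, 0],
], hand=1.5, grip_force=20)

```text
time_s: 23.65
eef_pos: [0.5691, 0.1158, 0.057]
tool_rot: [-0.001, 0.033, 0.999, -0.0]
wrist_force: [-0.1, -0.4, 0.0]
finger_gap: 0.0145
```

>>> step_arm([
  [0, 0, 0, 0],
  [0, 0, 0, 0],
  [0, 0, 0, 0],
  [0, 0, 0, 0],
  [0, 0, 0, 0],
], hand=4.5)

```text
time_s: 24.15
eef_pos: [0.5695, 0.1158, 0.0574]
tool_rot: [-0.0, 0.033, 0.999, 0.0]
wrist_force: [-0.6, 0.5, 0.1]
finger_gap: 0.045
```

```bash
python3 - <<'E'
from h import *
go()
im,d,c=snap('scene','s12')
cv2.imwrite('pics/s12c.png',cv2.cvtColor(cv2.resize(im[150:260,310:420],None,fx=5,fy=5,interpolation=2),cv2.COLOR_RGB2BGR))
E
```

```text
t 24.15 pos [0.5695 0.1158 0.0574] psi 86.17 f [-0.62  0.47  0.09] gap 0.045 q [ 0.07  0.64  1.58  0.    0.92 -1.44] tilt [-0.e+00  1.e-04 -1.e+00]
```

View pics/s12c.png

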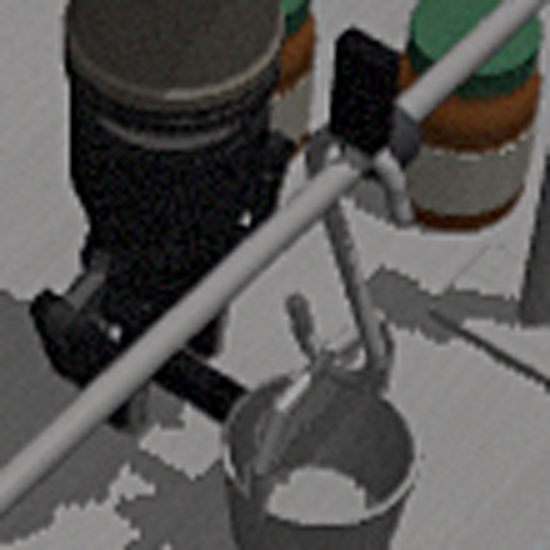

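Pail hangs on the hook. I'm withdrawing.

>>> step_arm([
  [0.5, 0, 0, 0],
  [1.5, 0, 0, 0],
  [3, 0, 0, 0],
  [4.5, 0, -1, 0],
  [6, 0, -4, 0],
  [8, 0, -8, 0],
  [10, 0, -12, 0],
  [12, 0, -16, 0],
  [12, 0, -18, 0],
  [12, 0, -18, 0],
  [12, 0, -18, 0],
])

```text
time_s: 25.3
eef_pos: [0.4491, 0.1238, 0.2371]
tool_rot: [0.0, 0.033, 0.999, 0.0]
wrist_force: [0.7, 0.3, -0.2]
finger_gap: 0.0451
```

```bash
python3 - <<'E'
from h import *
go()
im,d,c=snap('scene','s13');P=pts(d,c); im2,d2,c2=snap('top','t13')
a=cv2.resize(im[130:270,310:430],None,fx=4,fy=4,interpolation=2)
cv2.imwrite('pics/s13c.png',cv2.cvtColor(a,cv2.COLOR_RGB2BGR))
# motion check and pail underside
for _ in range(3):
    im3,d3,_c=snap('scene','s14'); print(np.abs(im3[150:260,310:420].astype(int)-im[150:260,310:420]).mean())
u,v=np.meshgrid(range(330,420),range(150,260)); q=P[150:260,310:420].reshape(-1,3)
m=(abs(q[:,0]-.65)<.06)&(abs(q[:,1]-.11)<.06)&(q[:,2]>.01)&(q[:,2]<.085)
print('pail pts',m.sum(),q[m].min(0),q[m].max(0))
E
```

```text
t 25.3 pos [0.4491 0.1238 0.2371] psi 86.18 f [ 0.7   0.26 -0.23] gap 0.0451 q [ 0.1   0.24  1.69  0.    1.22 -1.4 ] tilt [ 2.e-04  1.e-04 -1.e+00]
3.1247658402203857
3.300468319559229
3.335289256198347
pail pts 1179 [0.59005612 0.06522467 0.01575525] [0.69577583 0.15099801 0.08427886]
```

View pics/s13c.png

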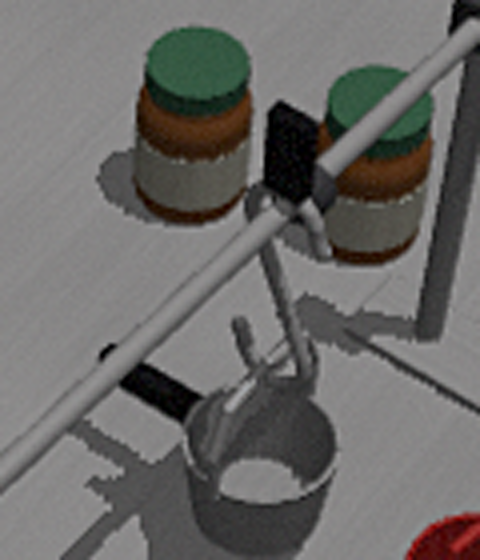

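View pics/t13.png

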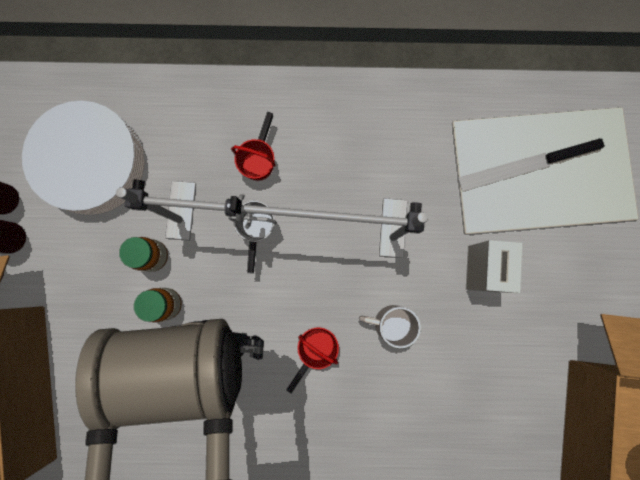

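The pail hangs on the hook; jars at (140,252), (153,305) and mug (400,327) are unchanged. I'll let it settle and check contact with the collar and motion.

>>> step_arm([
  [0, 0, 0, 0],
  [0, 0, 0, 0],
  [0, 0, 0, 0],
  [0, 0, 0, 0],
  [0, 0, 0, 0],
  [0, 0, 0, 0],
  [0, 0, 0, 0],
  [0, 0, 0, 0],
  [0, 0, 0, 0],
  [0, 0, 0, 0],
  [0, 0, 0, 0],
  [0, 0, 0, 0],
  [0, 0, 0, 0],
  [0, 0, 0, 0],
  [0, 0, 0, 0],
])

```text
time_s: 27.05
eef_pos: [0.4498, 0.1238, 0.2374]
tool_rot: [0.0, 0.033, 0.999, 0.0]
wrist_force: [-0.2, -1.0, 0.0]
finger_gap: 0.0453
```

```bash
python3 - <<'E'
from h import *
im,d,c=snap('scene','s15');P=pts(d,c); im2,d2,c2=snap('top','t15');P2=pts(d2,c2)
a=cv2.resize(im[150:210,360:410],None,fx=8,fy=8,interpolation=2);b=cv2.resize(im2[185:245,215:265],None,fx=8,fy=8,interpolation=2)
cv2.imwrite('pics/s15c.png',cv2.cvtColor(np.hstack([a,b]),cv2.COLOR_RGB2BGR))
i0=load('top0')[0].astype(int); 
for n,(u,v) in dict(ja=(140,252),jb=(153,305),mug=(395,327)).items(): print(n,np.abs(i0-im2)[v-22:v+22,u-25:u+25].mean())
m=(P2[...,2]>.25)&(im2.max(-1)<60)&(abs(P2[...,1]-.11)<.03)&(abs(P2[...,0]-.65)<.04); q=P2[m]; t=q[q[:,2]>.28]; print('tab top',t.mean(0),cv2.minAreaRect(t[:,:2].astype(np.float32)*1000))
# rim plane
for n,PP in(('s',P),('t',P2)):
  m=(np.hypot(PP[...,0]-.652,PP[...,1]-.1105)<.048)&(PP[...,2]>.055)&(PP[...,2]<.095); q=PP[m]
  if len(q)>20:
    r=np.hypot(*(q[:,:2]-[.652,.1105]).T); k=q[(r>.034)]; A=np.c_[k[:,:2]-[.652,.1105],np.ones(len(k))]; print(n,len(k),np.linalg.lstsq(A,k[:,2],rcond=None)[0])
h=P2[(im2.max(-1)<60)&(P2[...,2]>.03)&(P2[...,2]<.09)&(abs(P2[...,0]-.575)<.05)&(abs(P2[...,1]-.115)<.02)]; print('handle',len(h),h[np.argsort(h[:,0])][::max(1,len(h)//6)].round(4))
b=P[(np.hypot(P[...,0]-.655,P[...,1]-.1105)<.05)&(P[...,2]>.006)&(P[...,2]<.06)]; print('low',np.percentile(b[:,2],[0,1,5]))
E
```

```text
ja 5.918484848484849
jb 6.047121212121212
mug 7.859242424242424
tab top [0.65081723 0.10979048 0.29111762] ((651.6378173828125, 110.70306396484375), (10.222102165222168, 21.342382431030273), 85.71392059326172)
s 484 [-0.02424892 -0.04412019  0.068479  ]
t 263 [-0.00891744 -0.04437167  0.07009783]
handle 199 [[0.5574 0.1191 0.0682]
 [0.567  0.1117 0.0691]
 [0.5783 0.1155 0.0713]
 [0.5879 0.116  0.0699]
 [0.5975 0.1143 0.0707]
 [0.607  0.1144 0.0718]
 [0.6156 0.1083 0.0622]]
low [0.01444796 0.01742162 0.01908483]
```

View pics/s15c.png

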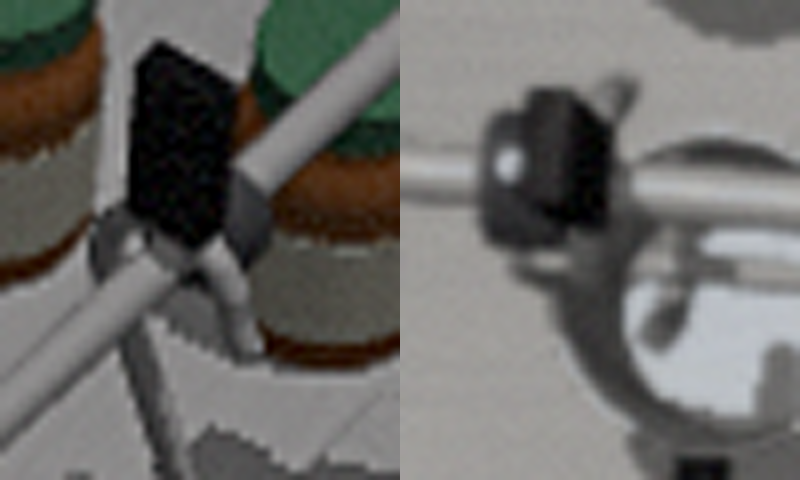

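```bash
python3 - <<'E'
from h import *
for f in('top0','t15'):
    im,d,z=load(f);P=pts(d,z)
    for n,x,y,h in(('ja',.59,.324,.1),('jb',.493,.289,.1),('mug',.453,-.182,.09)):
        m=(np.hypot(P[...,0]-x,P[...,1]-y)<.055)&(P[...,2]>h-.01)&(P[...,2]<h+.012); print(f,n,m.sum(),P[m].mean(0).round(4))
manip.finish_job(); print('handed in')
E
```

```text
top0 ja 794 [0.5891 0.3258 0.0985]
top0 jb 813 [0.4918 0.2939 0.0983]
top0 mug 312 [ 0.4598 -0.1672  0.0873]
t15 ja 793 [0.5892 0.3259 0.0985]
t15 jb 817 [0.4918 0.2938 0.0984]
t15 mug 314 [ 0.46   -0.1676  0.0875]
the job is handed in; nothing more can be done
handed in
```

The hook is hanging on the rail against the collar with the pail on it. I handed the job in at about 27 s of the 72 s allowed.

- **Hook:** I took it from the holder by its tab and hooked it over the bar about 4 cm right of the collar. I pressed it home with about 5 N at the height the cameras predicted. It slid left under a light press until the collar stopped it at y = 0.1105 m, where the wrist read a peak sideways force of 6.5 N, and I let it go.
- **Pail:** I lifted it by its handle, lowered the bail into the lower curl with at most about 3.5 N of contact force, and released it.

Last checks, about 2.5 s after release:

- **Collar contact:** the tab is at about y = 0.110 m, where the collar stopped it, and the close crops show it touching.
- **Pail:** its underside is about 17 mm above the table, and it hangs upright within about 3°.
- **Bystanders:** both jars and the mug moved less than 0.5 mm, which is within measurement noise.
- **Arm:** the gripper was clear of everything.

One disagreement: the wrist camera read x about 4 mm lower than the other two cameras. I used the top and scene cameras, and the contact heights agreed with them. No check failed.

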